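Put the till things into their own holders

TASK

Tidy the till corner: on the white liner lie a wide green dip pot, a tall orange cup, a flat grey card tin and a marker, and on the counter stand three plastic holders. Set the green pot upright inside the round blue holder, nest the orange cup upright and fully down inside the green pot, lay the card tin flat between the white corner brackets of the rectangular blue holder, and lay the marker down in both saddles of the red pen rest, roughly centred. Never tip the pot or the cup over, and leave the wipes, the tape roll and the pen pot where they are.

Things in the scene. Friction and masses are not known exactly. Their poses are not given: they have to be found in the camera images.
- dip_pot: Wide green tapered pot, open at the top, loose, 70 g: outer diameter 52 mm at the foot, 66 mm at the rim, 50 mm high, wall 3 mm, floor 4 mm thick. Origin at the centre of its underside, z up. Stands on the liner at the start; goes in the round holder.
- sample_cup: Tall narrow orange tapered cup, open at the top, loose, 50 g: outer diameter 40 mm at the foot, 54 mm at the rim, 78 mm high, wall 3 mm. Origin at the centre of its underside, z up. Stands on the liner at the start. Nested, its foot is on the pot's floor (its origin 4 mm above the pot's) with 3 mm play round it, and it stands 32 mm proud of the pot's rim.
- card_pack: Flat dark grey card tin, loose, 60 g: 40 mm along its x, 58 mm along its y, 14 mm high. Origin at the centre of its underside, z up. Grasp across its x. Lies on the liner at the start.
- marker_mid (a point): Centre of the white and green marker pen, loose, 20 g, about 17 mm thick and 135 mm long along its y axis; it lies about 8 mm above what it rests on. Either end may point either way; it may have rolled about its y. Lies on the liner (2 mm thick) at the start.
- round_holder: Round blue holder, fixed: disc 80 mm across, 8 mm thick, with a collar on it, inside 68 mm across, whose top is 15 mm above the counter. Origin at the centre of its underside, z up. The green pot stands inside the collar on the disc (pot origin then 8 mm above this origin).
- card_holder: Rectangular blue holder, fixed: plate 64 mm along x, 82 along y, 8 thick, with four white L-shaped corner brackets, tops 14 mm above the counter, 54 mm apart inside along x and 72 along y; its long sides are open over the middle 44 mm. Origin at the centre of its underside, z up. The tin lies on the plate, its y along this y, either way round (tin origin 8 mm above this one).
- pen_rest: Red pen rest, fixed: plate 46 mm along x, 100 along y, 8 thick, with two saddles at y = -38 and +38 mm, each 12 mm long, floor 11 mm above the counter, splayed cheeks up to 21 mm, 22 mm apart at the floor, 34 at the top. Origin at the centre of its underside, z up. The marker lies in both saddles along this y, either way round, its centre 19 mm above this origin; fingers fit between the saddles.
- wet_wipes: Green pack of wet wipes with a white lid, loose, 69 x 159 x 37 mm, on the counter; not to be moved. Origin at the centre of its underside.
- tape_grey: Grey tape roll lying flat, loose, 82 mm across, 30 mm high, on the liner; not to be moved. Origin at the centre of its underside.
- pen_pot: Light green ball-shaped pen pot with pens in it, loose, 62 mm across, 126 mm high, on the counter; not to be moved. Origin at the centre of its underside.
There are look-alikes about, which are no part of the job. There is more than one size of the dip_pot; the job needs the larger.

How it is judged:
At the end, for the whole second after the job is handed in: Pot in the round holder (12 mm, tilt 0.1 rad); cup in the pot (8 mm, on its floor within 4 mm, tilt 0.12); tin flat in the rectangular holder (12 mm, turned under 0.3 rad); marker in the pen rest (9 mm across, 20 along, 5 in height, 0.15 rad); pot, cup, tin under 0.02 m/s (horizontal distance between dip_pot and round_holder below 0.012 m and z of dip_pot in the frame of round_holder between 0.004 and 0.012 m and angle between each of dip_pot, card_pack's own z axis and vertical below 0.1 rad and horizontal distance between sample_cup and dip_pot below 0.008 m and z of sample_cup in the frame of dip_pot between 0 and 0.008 m and angle between sample_cup's own z axis and vertical below 0.12 rad and horizontal distance between card_pack and card_holder below 0.012 m and z of card_pack in the frame of card_holder between 0.004 and 0.012 m and angle between the y axis of card_pack and the y axis of card_holder, either way round below 0.3 rad and x of marker_mid in the frame of pen_rest between -0.009 and 0.009 m and y of marker_mid in the frame of pen_rest between -0.02 and 0.02 m and z of marker_mid in the frame of pen_rest between 0.014 and 0.024 m and angle between the y axis of marker_mid and the y axis of pen_rest, either way round below 0.15 rad and linear speed of each of dip_pot, sample_cup, card_pack below 0.02 m/s); the robot touches nothing.
It fails at once if The green pot or the orange cup is tipped over (more than 0.7 rad) (angle between any of dip_pot, sample_cup's own z axis and vertical above 0.7 rad).
It fails at once if The pack of wet wipes is moved more than 30 mm (distance of wet_wipes from where it was at the start of the episode above 0.03 m).
It fails at once if The grey tape roll is moved more than 30 mm (distance of tape_grey from where it was at the start of the episode above 0.03 m).
It fails at once if The pen pot is moved more than 30 mm (distance of pen_pot from where it was at the start of the episode above 0.03 m).
It also fails if it takes over 120 s, if anything falls off the work surface, if the arm or the gripper's body presses on something with over 40 N, if the wrist force passes 120 N, or if a joint passes its speed limit or range.

ROBOT

A 7-joint arm with a two-finger parallel gripper is mounted at the origin on a cart in front of the work surface, level with it; the furniture and walls round the work are solid. World frame = base frame: x ahead of the robot, y to its left, z up, the work surface at z = 0. Lengths are in m, angles in rad, forces in N, time in s.
With the tool pointing down it reaches from about 0.425 to 0.925 m from the base axis. Payload 6.8 kg.
Tool frame: the origin (TCP) lies between the finger pads; the fingertips stand 22 mm ahead of it and the grasp point (between the pads) lies 3 mm ahead of it; z points along the fingers, y is the line along which they close (so a half turn about z gives the same grasp; the last joint's range is limited). The gripper opens to 85 mm and grips with 20 to 120 N. Pads are 22 mm wide; open, the fingers measure 114 mm over their backs; the gripper's body (76 mm by 85 mm) begins 54 mm behind the grasp point. The pads swing forward as they close: fully open they stand 13 mm farther back than shut.
Start: joints at [1.102, 0.477, 0.022, 1.555, -0.011, 1.109, -0.083], TCP at [0.238, -0.632, 0.253] pointing down, gripper open.
Joint ranges: [-2.96, 2.96], [-0.34, 2.1], [-1.41, 1.46], [0.24, 2.44], [-1.37, 4.51], [0.17, 1.92], [-2.96, 2.96]. Speed limits (rad/s): [2.39, 2.39, 3.14, 3.14, 3.14, 3.14, 3.14].

INTERFACE

Orientations are given as a unit quaternion [w, x, y, z].
In Python, from station import bot gives the robot as it stands.
- The arm moves only by the tool servo_tool, never from a script. Its argument "motion" is a list that holds one entry, the list of rows, each a list of 5 numbers: the opening, from 0 (shut) to 1 (fully open), then the shift along the world's x, y, z each as a share of 0.04 m, from -1 to 1, then the turn about the world's z as a share of 0.12 rad, from -1 to 1. A call has 1 to 20 rows; each row shifts and turns the commanded pose from where the row before left it; what a row does not reach is not made up. A row lasts 1/10 s, in which the tool goes at most 50 mm and 8.59 degrees, less where a joint would pass 70% of its speed; a pose out of reach is approached as far as the arm can. A call with a number of a shift or a turn outside -1 to 1 is refused whole. A call with a gripper value outside its range is refused whole. The fingers move at their own pace and stop on an object; "newtons" is the grip in N (left out, the last holds). Time passes only in rows, so rows that do not move let the fingers close. It gives the time, the measured TCP pose, the force, the opening and the grip force at its end, in the units of the state.
- bot.get_obs(): the state, without advancing time (a new reading comes with each control period).
- bot.read_camera(name): name is "side" or "top"; returns (picture, depth): 400x640x3 uint8, red, green, blue; 400x640 float32, m along the optical axis (not along the pixel's ray), 0 where there is no reading.
- bot.get_calibration(name): a dict with "fovy" (degrees; the focal length in pixels is half the picture's height over the tangent of half this angle, whatever the lens; pixels are square), "cx", "cy" (the principal point, pixels), "k1" (the pictures are not rectified: a ray, as slopes to the right and down, at radius r is drawn at 1 + k1 r^2 times it, then the intrinsics apply), "view" (4x4, takes a point from world to camera coordinates). Camera axes: x right, y down, z forward; pixel columns grow to the right and rows downward; lengths in m; the calibration is good to about 2 mm. A picture is of the moment at which its call begins. get_calibration takes no time and is no camera call.
- bot.hand_in(): hands the job in; it is judged then, once.
The state is a dict: "t": time; "q": joint angles; "joint_vel": joint speeds; "joint_torque": joint torques, N m; "eef_pos": TCP position; "tool_rot": TCP orientation; "contact_force": force on the tool from outside, world axes, zero at the start; "torque": the same for the moment, N m; "gripper_width": opening from 0.0 (shut) to 1.0 (fully open); "grasp_force": force on a finger pad.
Only numpy, scipy, OpenCV 4.12 (cv2) and the standard library are available. Lean on these libraries where they do the work, as an engineer would, in place of code of your own. Each camera call takes 0.05 s, during which the arm holds its last target. There are 200 camera calls.

## Working session

There is one attempt and no reset: what is moved stays moved. The work goes in short steps, Python scripts to look and compute and a tool call to move; the robot and the scene stay as the last step left them, time stands still between calls to the robot, and variables do not carry over. Pictures are saved under pics/ and viewed, at most 14 in all, crops included, and the job is handed in when it is done.

Besides the shell and the picture viewer there is one more tool, called after "Call:" as name(argument=value, ...) on one line, values as JSON. servo_tool: Moves the arm, as the interface text tells. Shift numbers are shares of 0.04 m and turn numbers shares of 0.12 rad, none past 1 either way. Its arguments: {"type":"object","properties":{"motion":{"type":"array"},"newtons":{"type":"number"}},"required":["motion"]}

```bash
ls; mkdir -p pics
cat > h.py <<'E'
import numpy as np, cv2
from station import bot
def cal(n):
    c=bot.get_calibration(n); f=200/np.tan(np.radians(c["fovy"])/2)
    return f,c["cx"],c["cy"],c["k1"],np.array(c["view"])
def rays(n,uv):
    f,cx,cy,k,V=cal(n); uv=np.asarray(uv,float).reshape(-1,2)
    d=(uv-[cx,cy])/f; s=d.copy()
    for _ in range(30): s=d/(1+k*(s**2).sum(1,keepdims=True))
    R=V[:3,:3]; o=-R.T@V[:3,3]
    return o,s,np.c_[s,np.ones(len(s))]@R
def plane(n,uv,z):
    o,_,d=rays(n,uv); return o+d*((z-o[2])/d[:,2])[:,None]
def pts(n,dep):
    v,u=np.mgrid[0:400,0:640]; o,s,d=rays(n,np.c_[u.ravel(),v.ravel()])
    P=o+d*dep.reshape(-1,1); P[dep.ravel()<=0]=np.nan
    return P.reshape(400,640,3)
def proj(n,P):
    f,cx,cy,k,V=cal(n); p=np.asarray(P,float).reshape(-1,3)@V[:3,:3].T+V[:3,3]
    s=p[:,:2]/p[:,2:]; return s*(1+k*(s**2).sum(1,keepdims=True))*f+[cx,cy]
def take(tag):
    r={}
    for n in("top","side"):
        im,d=bot.read_camera(n); cv2.imwrite(f"pics/{tag}_{n}.png",im[:,:,::-1]); np.save(f"{tag}_{n}.npy",d); r[n]=(im,d)
    return r
E
python3 - <<'E'
from h import *
take("a")
for n in("top","side"):
    print(n,cal(n)[:4]); print(np.round(rays(n,[[320,200]])[0],3))
print(bot.get_obs())
E
```

```text
pics
top (np.float64(477.20956754971064), 314.0985527946124, 206.7606830081031, -0.004811398628622578)
[ 0.399 -0.068  1.297]
side (np.float64(386.6888587284811), 322.78120779354145, 198.55995181927602, -0.06676692480235079)
[ 0.495 -0.865  0.719]
{'t': 0.1, 'q': array([ 1.10190907,  0.47773952,  0.02231243,  1.55634603, -0.01151257,
        1.10928977, -0.08309432]), 'joint_vel': array([-0.00096084, -0.00150505,  0.00242439, -0.00055777,  0.0008584 ,
       -0.00144326, -0.0001607 ]), 'joint_torque': array([ 3.69136833e-03, -5.97762501e+01,  1.61287844e+00, -2.81958640e+01,
        1.27497417e-02,  4.99593691e-03, -2.53419796e-05]), 'eef_pos': array([ 0.23812077, -0.63107542,  0.25241028]), 'tool_rot': array([-8.04236803e-04,  9.83768591e-01,  1.79439893e-01, -1.95409577e-04]), 'contact_force': array([ 0.0919657 ,  0.29653188, -0.20400652]), 'torque': array([ 0.0041075 , -0.00562066, -0.00903709]), 'grasp_force': 0.0, 'gripper_width': 0.9974725241121064}
```

View pics/a_top.png

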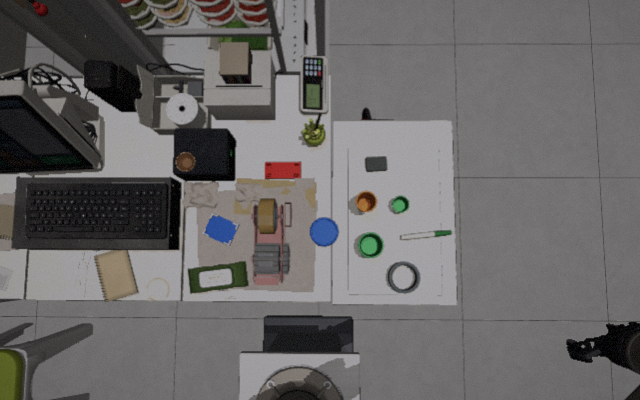

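View pics/a_side.png

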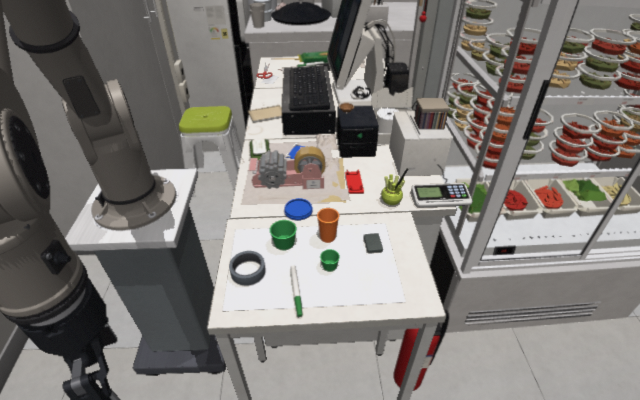

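Top view: the large green pot is at (370,245), with the small green look-alike at (400,205). The orange cup is at (366,202), the brown item at (186,161) being a look-alike. The tin is at (376,163), and the black device and card terminal are not it. The marker is at (427,236). The holders are round (324,232), rectangular (221,229) and red rest (283,170); the red machine plate at (270,230) is not a holder. By description I choose the larger pot at (370,245), and I'll check it in a close crop.

```bash
cat > m.py <<'E'
from h import *
def masks(im):
    hsv=cv2.cvtColor(im,cv2.COLOR_RGB2HSV); H,S,V=[hsv[:,:,i].astype(int) for i in range(3)]
    return dict(green=(H>55)&(H<85)&(S>110)&(V>50),orange=(H>5)&(H<20)&(S>150)&(V>90),blue=(H>100)&(H<125)&(S>150)&(V>80),red=((H<4)|(H>175))&(S>180)&(V>120))
E
cat > a.py <<'E'
from m import *
im=cv2.imread("pics/a_top.png"); cv2.imwrite("pics/crop1.png",cv2.resize(im[110:310,180:460],None,fx=2.8,fy=2.8,interpolation=cv2.INTER_CUBIC))
for n in("top","side"):
    im=cv2.imread(f"pics/a_{n}.png")[:,:,::-1].copy(); P=pts(n,np.load(f"a_{n}.npy"))
    for k,m in masks(im).items():
        N,L,st,c=cv2.connectedComponentsWithStats(m.astype(np.uint8))
        for i in range(1,N):
            if st[i,4]<60: continue
            Q=P[L==i]; Q=Q[np.isfinite(Q[:,0])]
            if len(Q)==0 or abs(Q[:,1].mean())>.6 or Q[:,0].mean()>1: continue
            z=np.percentile(Q[:,2],[2,50,98])
            T=Q[Q[:,2]>z[2]-.006]
            print(n,k,np.round(c[i]),st[i,4],"z",np.round(z,3),"top ctr",np.round((T.min(0)+T.max(0))[:2]/2,3),"ext",np.round(np.ptp(T,axis=0)[:2],3),"all",np.round((Q.min(0)+Q.max(0))[:2]/2,3),np.round(np.ptp(Q,axis=0)[:2],3))
E
python3 a.py
```

```text
top green [399. 205.] 146 z [-0.002  0.006  0.039] top ctr [ 0.543 -0.263] ext [0.033 0.035] all [ 0.546 -0.265] [0.04  0.038]
top green [368. 245.] 346 z [0.001 0.007 0.054] top ctr [ 0.438 -0.18 ] ext [0.06  0.052] all [ 0.438 -0.181] [0.06  0.053]
top orange [364. 204.] 162 z [0.001 0.007 0.082] top ctr [ 0.547 -0.17 ] ext [0.045 0.049] all [ 0.547 -0.17 ] [0.045 0.05 ]
top blue [220. 229.] 551 z [0.003 0.009 0.014] top ctr [0.48  0.217] ext [0.07  0.081] all [0.48  0.217] [0.07  0.081]
top blue [324. 231.] 600 z [0.003 0.009 0.019] top ctr [ 0.474 -0.062] ext [0.073 0.073] all [ 0.474 -0.062] [0.073 0.073]
top red [282. 170.] 444 z [0.003 0.008 0.016] top ctr [0.642 0.051] ext [0.039 0.091] all [0.643 0.051] [0.041 0.092]
side green [283. 234.] 560 z [0.005 0.032 0.052] top ctr [ 0.436 -0.189] ext [0.059 0.065] all [ 0.436 -0.188] [0.06  0.066]
side green [329. 259.] 278 z [0.003 0.022 0.037] top ctr [ 0.545 -0.271] ext [0.039 0.047] all [ 0.545 -0.27 ] [0.04  0.049]
side green [298. 305.] 77 z [0.011 0.016 0.019] top ctr [ 0.469 -0.385] ext [0.011 0.043] all [ 0.469 -0.385] [0.011 0.044]
side orange [328. 224.] 528 z [0.009 0.057 0.08 ] top ctr [ 0.548 -0.175] ext [0.05  0.053] all [ 0.548 -0.174] [0.05  0.055]
side blue [298. 209.] 439 z [0.004 0.008 0.015] top ctr [ 0.473 -0.067] ext [0.071 0.074] all [ 0.473 -0.068] [0.071 0.076]
side red [354. 183.] 259 z [0.003 0.007 0.016] top ctr [0.64  0.043] ext [0.035 0.083] all [0.641 0.043] [0.04  0.093]
```

View pics/crop1.png

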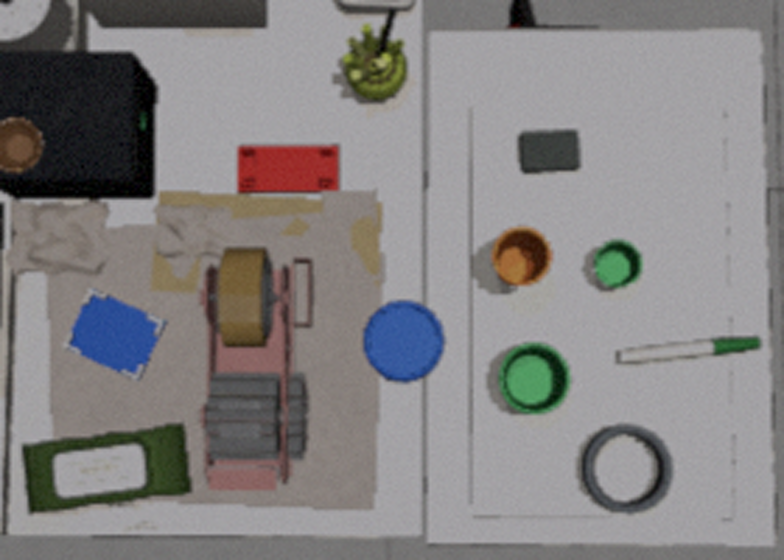

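The crop at 2.8x shows the large pot at crop (534,378), clearly bigger than the small one at (617,265), so the choice holds. The holder angles are visible. Next I'll refine with ray-plane fits.

```bash
cat > b.py <<'E'
from m import *
def comp(m,uv,r=8):
    N,L,st,c=cv2.connectedComponentsWithStats(cv2.morphologyEx(m.astype(np.uint8),cv2.MORPH_CLOSE,np.ones((3,3))))
    d=[(np.abs(np.argwhere(L==i)[:,::-1]-uv).sum(1).min(),-st[i,4],i) for i in range(1,N)]
    i=min(d)[2]; return L==i
def out(m): return max(cv2.findContours(m.astype(np.uint8),cv2.RETR_EXTERNAL,cv2.CHAIN_APPROX_NONE)[0],key=len)[:,0]
def rect(X): return cv2.minAreaRect((X[:,:2]*1000).astype(np.float32))
for n,loc in (("top",dict(pot=(370,245),cup=(366,202),rh=(324,232),ch=(221,229),pr=(283,170),tin=(376,163),mk=(415,237),mg=(443,233))),
              ("side",dict(pot=(283,234),cup=(328,224),rh=(298,209),ch=(294,152),pr=(354,183),tin=(374,243),mk=(295,280),mg=(298,305)))):
    im=cv2.imread(f"pics/a_{n}.png")[:,:,::-1].copy(); hsv=cv2.cvtColor(im,cv2.COLOR_RGB2HSV); H,S,V=[hsv[:,:,i].astype(int) for i in range(3)]
    M=dict(pot=(H>50)&(H<90)&(S>90),cup=(H>3)&(H<22)&(S>120),rh=(H>98)&(H<128)&(S>110),ch=(H>98)&(H<128)&(S>110),pr=((H<6)|(H>174))&(S>150),tin=(V<95),mg=(H>50)&(H<90)&(S>70))
    P=pts(n,np.load(f"a_{n}.npy"))
    for k,z in dict(pot=.052,cup=.080,rh=.015,ch=.008,pr=.008,tin=.016,mg=.010).items():
        m=comp(M[k],loc[k]); ys,xs=np.nonzero(m); c=out(m)
        if k in("pot","cup","rh"):
            X=plane(n,c,z); (cx,cy),(a,b),_=cv2.fitEllipse((X[:,:2]*1000).astype(np.float32)); e=cv2.minEnclosingCircle((X[:,:2]*1000).astype(np.float32))
            print(n,k,"ell",np.round([cx,cy,a,b],1),"circ",np.round([*e[0],e[1]*2],1), "zmax",np.round(np.nanpercentile(P[m][:,2],97),4))
        else:
            X=plane(n,c,z); print(n,k,rect(X),"z",np.round(np.nanpercentile(P[m][:,2],[50,97]),4),"px",len(xs))
    f=P[:,:,2]; print("liner/marker z",np.round([f[loc['mk'][1],loc['mk'][0]],f[loc['mg'][1],loc['mg'][0]],np.nanmedian(f[250:262,330:345]) if n=="top" else 0],4))
    # marker as non-liner blob by depth height
    h=(P[:,:,2]>.008)&(P[:,:,1]<-.22)&(P[:,:,1]>-.5)&(P[:,:,0]>.42)&(P[:,:,0]<.52)
    mm=comp(h,loc['mk']); X=P[mm]; print(n,"marker depth blob",rect(X),"zmed/max",np.round(np.percentile(X[:,2],[50,97]),4))
E
python3 b.py
```

```text
top pot ell [ 437.2 -183.5   61.5   62. ] circ [ 437.1 -183.3   64.4] zmax 0.0535
top cup ell [ 547.4 -170.5   50.1   51.4] circ [ 547.3 -170.6   53.5] zmax 0.0819
top rh ell [473.7 -62.3  73.2  74.2] circ [473.7 -62.3  76.7] zmax 0.0174
top ch ((479.8856506347656, 218.12994384765625), (78.47781372070312, 61.14364242553711), 66.43731689453125) z [0.0086 0.0132] px 577
top pr ((641.5796508789062, 52.42879867553711), (41.90303421020508, 93.6898422241211), 0.4644539952278137) z [0.0087 0.0183] px 527
top tin ((657.7059326171875, -203.0916748046875), (57.0126838684082, 38.721214294433594), 89.97068786621094) z [0.0155 0.02  ] px 298
top mg ((470.85430908203125, -381.1972351074219), (10.730304718017578, 40.23453903198242), 0.1855371594429016) z [0.0155 0.0225] px 65
liner/marker z [ 0.0181  0.0149 -0.0011]
top marker depth blob ((468.42279052734375, -337.3271179199219), (12.439156532287598, 134.994873046875), 7.472607612609863) zmed/max [nan nan]
side pot ell [ 437.3 -203.9   59.2   98.4] circ [ 435.8 -206.8   98.5] zmax 0.052
side cup ell [ 544.9 -201.3   46.8  120.8] circ [ 543.5 -206.7  113.1] zmax 0.0796
side rh ell [472.7 -75.5  73.5  83.8] circ [473.6 -74.5  86.6] zmax 0.0147
side ch ((459.8243408203125, 217.00323486328125), (76.0111312866211, 22.294883728027344), 70.99835968017578) z [0.0073 0.0103] px 74
side pr ((640.4827270507812, 44.7130241394043), (102.77082824707031, 42.860599517822266), 89.85469818115234) z [0.0074 0.0163] px 298
side tin ((655.5436401367188, -215.36770629882812), (37.10024642944336, 59.363853454589844), 3.4646987915039062) z [0.0146 0.0169] px 259
side mg ((469.72979736328125, -382.0416259765625), (11.748001098632812, 49.307621002197266), 5.122786521911621) z [0.0157 0.0187] px 105
liner/marker z [0.0165 0.0154 0.    ]
side marker depth blob ((464.2171325683594, -340.32122802734375), (15.58191967010498, 134.5885009765625), 5.881127834320068) zmed/max [nan nan]
```

Measured positions (m):

| Item | x, y | Height / angle |
|---|---|---|
| Pot | .437, -.183 | rim .052 |
| Cup | .547, -.170 | rim .080 |
| Tin | .658, -.203 | y along world y |
| Marker | .467, -.338 | turned +6.7° |
| Round holder | .474, -.062 | – |
| Card holder | .480, .218 | turned -23.6° |
| Pen rest | .6415, .052 | 0° |

I go above the pot first, with the fingers closing along world x.

Call:
servo_tool(motion=[[[1,0.355,0.8,-0.165,0.72],[1,0.355,0.8,-0.165,0.72],[1,0.355,0.8,-0.165,0.72],[1,0.355,0.8,-0.165,0.72],[1,0.355,0.8,-0.165,0.72],[1,0.355,0.8,-0.165,0.72],[1,0.355,0.8,-0.165,0.72],[1,0.355,0.8,-0.165,0.72],[1,0.355,0.8,-0.165,0.72],[1,0.355,0.8,-0.165,0.72],[1,0.355,0.8,-0.165,0.72],[1,0.355,0.8,-0.165,0.72],[1,0.355,0.8,-0.165,0.72],[1,0.355,0.8,-0.165,0.72],[1,0,0,0,0],[1,0,0,0,0],[1,0,0,0,0]]], newtons=25)

```text
t: 1.8
eef_pos: [0.4365, -0.1846, 0.1608]
tool_rot: [-0.0, 0.708, 0.706, -0.0]
contact_force: [-0.2, -0.2, 0.1]
gripper_width: 0.999
grasp_force: 0.0
```

Call:
servo_tool(motion=[[[1,0,0,-0.5,0],[1,0,0.02,-0.5,0],[1,0,0.02,-0.5,0],[1,0,0,-0.5,0],[1,0,0,-0.4,0],[1,0,0,-0.4,0],[1,0,0,-0.3,0],[1,0,0,0,0],[1,0,0,0,0]]])

```text
t: 2.7
eef_pos: [0.4371, -0.1825, 0.0371]
tool_rot: [0.0, 0.708, 0.707, -0.0]
contact_force: [0.4, -0.1, -0.3]
gripper_width: 1.001
grasp_force: 0.0
```

Run:
```python
from h import *
print(bot.get_obs()["eef_pos"])
im,d=bot.read_camera("side"); cv2.imwrite("pics/g1.png",cv2.resize(im[150:300,200:400,::-1],None,fx=3,fy=3))
```

```text
[ 0.43705184 -0.18251029  0.03710902]
```

View pics/g1.png

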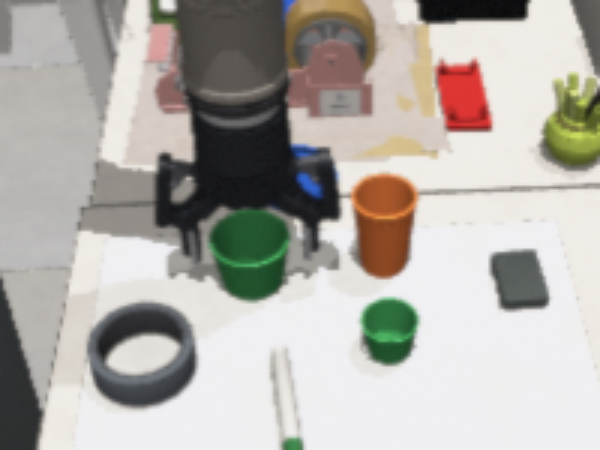

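The crop shows the fingers at (195,235) and (312,235), straddling the pot, which spans columns 210–290. They are centred, so I close.

Call:
servo_tool(motion=[[[0.6,0,0,0,0],[0.6,0,0,0,0],[0.6,0,0,0,0],[0.5,0,0,0,0],[0.5,0,0,0,0],[0.5,0,0,0,0],[0.5,0,0,0.1,0],[0.5,0,0,0.3,0],[0.5,0,0,0.5,0],[0.5,0,0,0.5,0],[0.5,0,0,0,0]]], newtons=25)

```text
t: 3.85
eef_pos: [0.4388, -0.1825, 0.0958]
tool_rot: [0.002, 0.707, 0.707, 0.001]
contact_force: [1.1, -0.1, -1.4]
gripper_width: 0.756
grasp_force: 28.0
```

Run:
```python
from h import *
print(bot.get_obs()["eef_pos"])
im,d=bot.read_camera("side"); cv2.imwrite("pics/g2.png",cv2.resize(im[150:300,200:400,::-1],None,fx=3,fy=3))
```

```text
[ 0.43883986 -0.18248351  0.09578483]
```

View pics/g2.png

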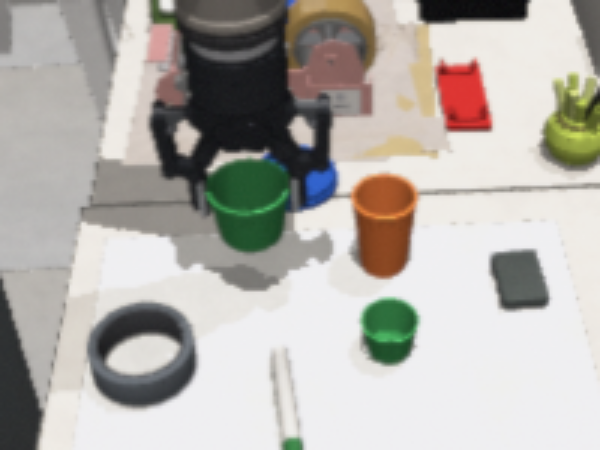

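The pot hangs upright in the fingers at (250,205). Next I carry it over the holder and lower it.

Call:
servo_tool(motion=[[[0.5,0.1,0.3,0,0],[0.5,0.2,0.6,0,0],[0.5,0.2,0.7,0,0],[0.5,0.2,0.7,0,0],[0.5,0.12,0.5,0,0],[0.5,0.05,0.22,0,0],[0.5,0,0,0,0],[0.5,0,0,0,0],[0.5,0,0,-0.4,0],[0.5,0,0,-0.4,0],[0.5,0,0,-0.25,0],[0.5,0,0,-0.15,0],[0.5,0,0,0,0],[0.5,0,0,0,0]]])

```text
t: 5.3
eef_pos: [0.472, -0.0615, 0.045]
tool_rot: [0.0, 0.707, 0.707, 0.0]
contact_force: [0.4, 0.0, -0.4]
gripper_width: 0.762
grasp_force: 28.1
```

Call:
servo_tool(motion=[[[0.5,0.05,0,-0.05,0],[0.5,0,0,0,0],[0.85,0,0,0,0],[1,0,0,0,0],[1,0,0,0,0],[1,0,0,0.2,0],[1,0,0,0.5,0],[1,0,0,0.9,0],[1,0,0,0.9,0],[1,0,0,0.5,0],[1,0.4,-0.6,0.5,0],[1,0.4,-0.6,0.5,0],[1,0.4,-0.6,0,0],[1,0.4,-0.6,0,0],[1,0.2,-0.3,0,0],[1,0,0,0,0],[1,0,0,0,0]]])

```text
t: 7.0
eef_pos: [0.5453, -0.1679, 0.2027]
tool_rot: [-0.001, 0.707, 0.707, -0.0]
contact_force: [-0.3, 1.0, 0.5]
gripper_width: 0.999
grasp_force: 0.0
```

Run:
```python
from h import *
r=take("b")
im=r["top"][0]; cv2.imwrite("pics/g3.png",np.vstack([cv2.resize(im[170:270,280:420,::-1],None,fx=3,fy=3),cv2.resize(r["side"][0][170:250,240:380,::-1],None,fx=3,fy=3)]))
```

```text
(no output)
```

View pics/g3.png

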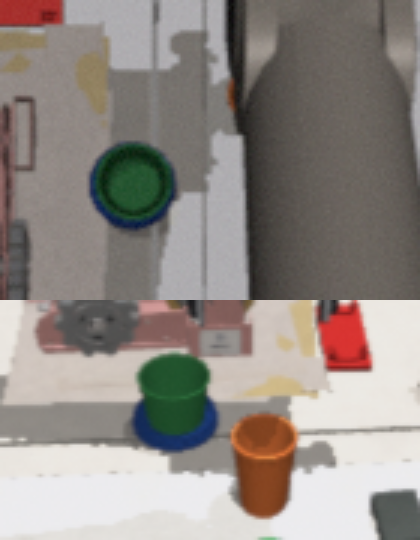

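The pot stands upright in the holder: the rim is at (133,183) in the top crop, inside the blue disc. The cup is still standing, so I descend on it next and measure the pot meanwhile.

Call:
servo_tool(motion=[[[1,0.05,-0.06,-0.5,0],[1,0,0,-0.6,0],[1,0,0,-0.6,0],[1,0,0,-0.5,0],[1,0,0,-0.4,0],[1,0,0,-0.4,0],[1,0,0,-0.24,0],[1,0,0,0,0],[1,0,0,0,0],[0.5,0,0,0,0],[0.5,0,0,0,0],[0.4,0,0,0,0],[0.4,0,0,0,0],[0.4,0,0,0,0],[0.4,0,0,0,0],[0.4,0,0,0,0]]], newtons=25)

```text
t: 8.7
eef_pos: [0.5484, -0.1717, 0.0743]
tool_rot: [0.001, 0.707, 0.707, 0.0]
contact_force: [-0.8, 0.5, 6.0]
gripper_width: 0.604
grasp_force: 25.4
```

Run:
```python
from m import *
im=cv2.imread("pics/b_top.png")[:,:,::-1].copy(); hsv=cv2.cvtColor(im,cv2.COLOR_RGB2HSV); H,S=hsv[:,:,0],hsv[:,:,1]
m=((H>50)&(H<90)&(S>90)); m[:, :300]=0; m[:,345:]=0; m[:200]=0;m[260:]=0
N,L,st,c=cv2.connectedComponentsWithStats(m.astype(np.uint8)); i=1+st[1:,4].argmax()
k=max(cv2.findContours((L==i).astype(np.uint8),cv2.RETR_EXTERNAL,cv2.CHAIN_APPROX_NONE)[0],key=len)[:,0]
X=(plane("top",k,.058)[:,:2]*1000).astype(np.float32); print(cv2.fitEllipse(X),cv2.minEnclosingCircle(X))
P=pts("top",np.load("b_top.npy"))[L==i]; print(np.nanpercentile(P[:,2],[5,50,97]))
P=pts("side",np.load("b_side.npy"))
ims=cv2.cvtColor(cv2.imread("pics/b_side.png"),cv2.COLOR_BGR2HSV); g=(ims[:,:,0]>50)&(ims[:,:,0]<90)&(ims[:,:,1]>90); g[:, :270]=0;g[:,320:]=0;g[:180]=0;g[215:]=0
Q=P[g]; Q=Q[np.isfinite(Q[:,0])]; print(np.percentile(Q[:,2],[2,98]),Q[Q[:,2]>.05].min(0),Q[Q[:,2]>.05].max(0))
# machine heights
P=pts("top",np.load("a_top.npy")); B=P[175:300,180:300].reshape(-1,3);B=B[np.isfinite(B[:,0])]
for y0 in np.arange(-.03,.3,.03):
    s=B[(B[:,1]>y0)&(B[:,1]<y0+.03)&(B[:,0]<.62)]; print(round(y0,2),np.round(np.percentile(s[:,2],99),3)) if len(s) else 0
```

```text
((474.8423156738281, -63.762962341308594), (63.253562927246094, 64.16010284423828), 160.89260864257812) ((475.1738586425781, -64.03980255126953), 33.35267639160156)
[0.00854197 0.01682053 0.05992099]
[0.01147227 0.05788653] [ 0.44484797 -0.10225032  0.05000988] [ 0.50166124 -0.03672288  0.06048048]
0.0 0.069
0.03 0.086
0.06 0.106
0.09 0.105
0.12 0.058
0.15 0.034
0.18 0.086
0.21 0.087
0.24 0.089
0.27 0.089
```

Call:
servo_tool(motion=[[[0.4,0,0,0.15,0],[0.4,0,0,0.45,0],[0.4,0,0,0.6,0],[0.4,0,0,0.6,0],[0.4,0,0,0.6,0],[0.4,-0.2,0.3,0,0],[0.4,-0.4,0.6,0,0],[0.4,-0.4,0.6,0,0],[0.4,-0.4,0.6,0,0],[0.4,-0.3,0.4,0,0],[0.4,-0.13,0.17,0,0],[0.4,0,0,0,0],[0.4,0,0,0,0],[0.4,0,0,0,0]]])

```text
t: 10.1
eef_pos: [0.4753, -0.0657, 0.1693]
tool_rot: [0.0, 0.708, 0.706, 0.0]
contact_force: [-0.2, 0.3, 0.2]
gripper_width: 0.606
grasp_force: 26.3
```

Run:
```python
from h import *
o=bot.get_obs(); print(o["eef_pos"],o["gripper_width"],o["grasp_force"])
im,d=bot.read_camera("side"); cv2.imwrite("pics/g4.png",cv2.resize(im[130:250,220:380,::-1],None,fx=4,fy=4))
hsv=cv2.cvtColor(im,cv2.COLOR_RGB2HSV); P=pts("side",d)
m=(hsv[:,:,0]>3)&(hsv[:,:,0]<20)&(hsv[:,:,1]>150)&(P[:,:,1]<-.02)&(P[:,:,2]>.06)
Q=P[m]; Q=Q[np.isfinite(Q[:,0])]; print(len(Q),np.percentile(Q,[2,50,98],axis=0))
```

```text
[ 0.47527494 -0.06572343  0.16925374] 0.6064829770630118 26.300935095059685
555 [[ 0.45206884 -0.09452874  0.10229495]
 [ 0.47479327 -0.08499725  0.15267528]
 [ 0.49667427 -0.04415606  0.17431888]]
```

View pics/g4.png

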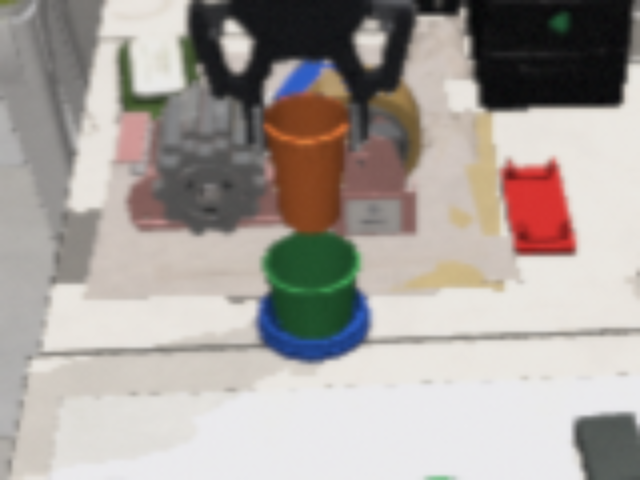

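The cup hangs upright at (310,160), directly over the pot at (310,270). I lower it in.

Call:
servo_tool(motion=[[[0.4,0,0.02,-0.4,0],[0.4,0,0,-0.4,0],[0.4,0,0,-0.4,0],[0.4,0,0,-0.3,0],[0.4,0,0,-0.2,0],[0.4,0,0,-0.2,0],[0.4,0,0,-0.15,0],[0.4,0,0,-0.05,0],[0.4,0,0,0,0],[0.4,0,0,0,0]]])

```text
t: 11.15
eef_pos: [0.475, -0.064, 0.0856]
tool_rot: [0.0, 0.707, 0.707, 0.0]
contact_force: [0.4, 0.3, -0.6]
gripper_width: 0.607
grasp_force: 26.3
```

Call:
servo_tool(motion=[[[0.4,0,0,-0.03,0],[0.4,0,0,0,0],[0.75,0,0,0,0],[0.9,0,0,0,0],[0.9,0,0,0,0],[0.9,0,0,0.2,0],[0.9,0,0,0.5,0],[0.9,0,0,0.8,0],[0.9,0,0,0.8,0],[0.9,0,0,0.5,0],[0.9,0.55,-0.4,0,0],[0.9,0.8,-0.6,0,0],[0.9,0.8,-0.6,0,0],[0.9,0.8,-0.6,0,0],[0.9,0.8,-0.6,0,0],[0.9,0.5,-0.4,0,0],[0.9,0.3,-0.3,0,0],[0.9,0,0,0,0],[0.9,0,0,0,0]]])

```text
t: 13.05
eef_pos: [0.6563, -0.2036, 0.1961]
tool_rot: [-0.0, 0.707, 0.707, 0.0]
contact_force: [-0.7, -0.6, 0.3]
gripper_width: 0.899
grasp_force: 0.0
```

Run:
```python
from h import *
r=take("c")
cv2.imwrite("pics/g5.png",np.vstack([cv2.resize(r[n][0][s][:,:,::-1],None,fx=3,fy=3) for n,s in(("top",np.s_[190:270,280:420]),("side",np.s_[160:260,240:380]))]))
im,d=r["side"]; hsv=cv2.cvtColor(im,cv2.COLOR_RGB2HSV); P=pts("side",d)
m=(hsv[:,:,0]>3)&(hsv[:,:,0]<20)&(hsv[:,:,1]>150)&(P[:,:,1]<-.02)&(P[:,:,1]>-.12)
Q=P[m]; Q=Q[np.isfinite(Q[:,0])]; print(np.percentile(Q,[2,50,98],axis=0))
```

```text
[[ 0.45154114 -0.0924715   0.05266382]
 [ 0.47312168 -0.07652961  0.07319361]
 [ 0.49622764 -0.04160717  0.0897051 ]]
```

View pics/g5.png

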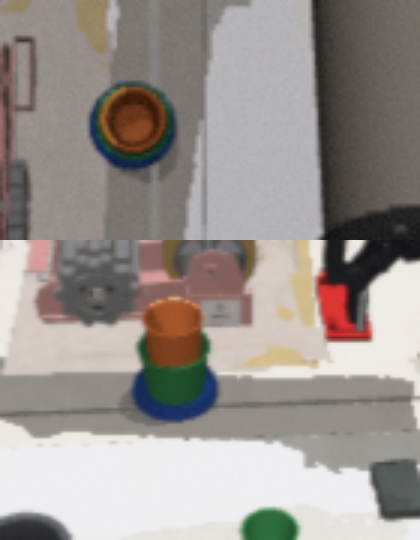

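The cup is fully nested: its rim is at z = .090 as expected, concentric with the pot. Now the tin.

Call:
servo_tool(motion=[[[0.9,0.02,0,-0.5,0],[0.9,0,0,-0.8,0],[0.9,0,0,-0.8,0],[0.9,0,0,-0.8,0],[0.9,0,0,-0.6,0],[0.9,0,0,-0.4,0],[0.9,0,0,-0.25,0],[0.9,0,0,-0.1,0],[0.9,0,0,0,0],[0.6,0,0,0,0],[0.5,0,0,0,0],[0.35,0,0,0,0],[0.3,0,0,0,0],[0.3,0,0,0,0],[0.3,0,0,0,0],[0.3,0,0,0,0],[0.3,0,0,0,0]]], newtons=30)

```text
t: 14.85
eef_pos: [0.6583, -0.2041, 0.0274]
tool_rot: [0.001, 0.707, 0.707, 0.0]
contact_force: [-1.1, 0.4, 6.1]
gripper_width: 0.459
grasp_force: 30.1
```

Call:
servo_tool(motion=[[[0.3,0,0,0.2,0],[0.3,0,0,0.6,0],[0.3,0,0,0.9,0],[0.3,0,0,0.9,0],[0.3,0,0,0.9,0],[0.3,0,0,0.8,0],[0.3,0,0,0,0]]])

```text
t: 15.55
eef_pos: [0.6603, -0.2044, 0.2044]
tool_rot: [0.004, 0.707, 0.707, 0.002]
contact_force: [0.7, 0.3, -0.3]
gripper_width: 0.46
grasp_force: 30.1
```

Call:
servo_tool(motion=[[[0.3,-0.15,0.35,0,-0.1],[0.3,-0.3,0.7,0,-0.25],[0.3,-0.35,0.8,0,-0.28],[0.3,-0.35,0.8,0,-0.28],[0.3,-0.35,0.8,0,-0.28],[0.3,-0.35,0.8,0,-0.28],[0.3,-0.35,0.8,0,-0.28],[0.3,-0.35,0.8,0,-0.28],[0.3,-0.35,0.8,0,-0.28],[0.3,-0.35,0.8,0,-0.28],[0.3,-0.35,0.8,0,-0.28],[0.3,-0.35,0.8,0,-0.28],[0.3,-0.25,0.8,0,-0.28],[0.3,-0.15,0.5,0,-0.2],[0.3,-0.1,0.3,0,-0.08],[0.3,0,0,0,0],[0.3,0,0,0,0]]])

```text
t: 17.25
eef_pos: [0.4794, 0.2214, 0.1978]
tool_rot: [0.0, 0.846, 0.534, -0.0]
contact_force: [0.4, -0.8, -0.1]
gripper_width: 0.459
grasp_force: 30.1
```

Run:
```python
from h import *
o=bot.get_obs(); print(o["eef_pos"],o["tool_rot"],o["gripper_width"])
a,b=o["tool_rot"][1:3]; print("closing deg",np.degrees(2*np.arctan2(b,a)-np.pi/2))
r=take("d")
cv2.imwrite("pics/g6.png",np.vstack([cv2.resize(r[n][0][s][:,:,::-1],None,fx=3,fy=3) for n,s in(("top",np.s_[180:280,170:350]),("side",np.s_[100:190,220:400]))]))
```

```text
[0.4793875  0.22137343 0.19781923] [ 2.17836294e-04  8.45757316e-01  5.33567583e-01 -3.87011595e-04] 0.458793617595745
closing deg -25.50635195636047
```

View pics/g6.png

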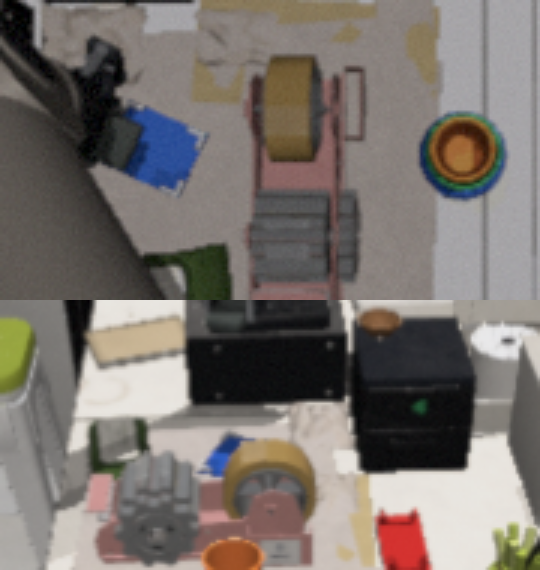

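The tin hangs level at (120,140) in the top crop, over the blue holder. I trim the yaw and position, then lower it.

Call:
servo_tool(motion=[[[0.3,0.02,-0.085,-0.4,0.14],[0.3,0,0,-0.7,0.14],[0.3,0,0,-0.7,0],[0.3,0,0,-0.7,0],[0.3,0,0,-0.6,0],[0.3,0,0,-0.4,0],[0.3,0,0,-0.3,0],[0.3,0,0,-0.15,0],[0.3,0,0,-0.1,0],[0.3,0,0,0,0],[0.3,0,0,0,0]]])

```text
t: 18.45
eef_pos: [0.4807, 0.2188, 0.0367]
tool_rot: [0.0, 0.837, 0.547, 0.001]
contact_force: [-0.2, 0.2, -0.7]
gripper_width: 0.461
grasp_force: 30.1
```

Down 3 mm, release, rise and go towards the pen rest, away from the view.

Call:
servo_tool(motion=[[[0.3,-0.02,0,-0.08,0],[0.3,0,0,0,0],[0.55,0,0,0,0],[0.65,0,0,0,0],[0.7,0,0,0,0],[0.7,0,0,0.2,0],[0.7,0,0,0.6,0],[0.7,0,0,0.9,0],[0.7,0,0,0.9,0],[0.7,0,0,0.9,0],[0.7,0,0,0.9,0],[0.7,0,-0.5,0.3,0.3],[0.7,0,-0.9,0,0.5],[0.7,0,-0.9,0,0.5],[0.7,0,-0.9,0,0.5],[0.7,0,-0.9,0,0.5],[0.7,0,-0.9,0,0.5],[0.7,0,-0.9,0,0.5],[0.7,0,-0.9,0,0.5],[0.7,0,-0.9,0,0.3]]])

```text
t: 20.45
eef_pos: [0.4791, -0.0907, 0.2215]
tool_rot: [0.0, 0.677, 0.736, 0.0]
contact_force: [1.2, -0.2, -0.1]
gripper_width: 0.698
grasp_force: 0.0
```

Call:
servo_tool(motion=[[[0.7,0,-0.9,0,0.2],[0.7,0,-0.9,0,0.1],[0.7,0,-0.9,0,0],[0.7,0,-0.9,0,0],[0.7,0,-0.9,0,0],[0.7,0,-0.9,0,0],[0.7,-0.1,-0.4,0,0],[0.7,-0.1,0,0,0],[0.7,0,0,0,0],[0.7,0,0,0,0]]])

```text
t: 21.45
eef_pos: [0.4719, -0.3192, 0.2211]
tool_rot: [-0.0, 0.664, 0.748, 0.0]
contact_force: [-0.3, -0.3, -0.1]
gripper_width: 0.702
grasp_force: 0.0
```

Run:
```python
from h import *
o=bot.get_obs(); print(o["eef_pos"])
a,b=o["tool_rot"][1:3]; print("closing deg",np.degrees(2*np.arctan2(b,a)-np.pi/2))
r=take("e")
cv2.imwrite("pics/g7.png",np.vstack([cv2.resize(r["top"][0][150:300,180:460,::-1],None,fx=2.8,fy=2.8)]))
```

```text
[ 0.47185207 -0.31918388  0.2210995 ]
closing deg 6.792020149536623
```

View pics/g7.png

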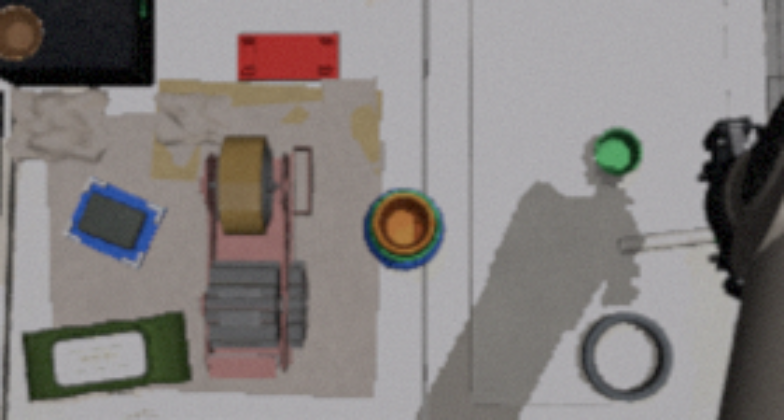

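The tin sits centred between the brackets at (113,220). Now the marker.

Call:
servo_tool(motion=[[[0.6,-0.135,-0.47,-0.5,0],[0.6,0,0,-0.9,0],[0.6,0,0,-0.9,0],[0.6,0,0,-0.9,0],[0.6,0,0,-0.7,0],[0.6,0,0,-0.4,0],[0.6,0,0,-0.3,0],[0.6,0,0,-0.15,0],[0.6,0,0,-0.1,0],[0.6,0,0,0,0],[0.4,0,0,0,0],[0.2,0,0,0,0],[0.1,0,0,0,0],[0.05,0,0,0,0],[0.05,0,0,0,0],[0.05,0,0,0,0],[0.05,0,0,0,0],[0.05,0,0,0,0],[0.05,0,0,0,0]]], newtons=25)

```text
t: 23.45
eef_pos: [0.4665, -0.3405, 0.0277]
tool_rot: [0.001, 0.665, 0.747, 0.0]
contact_force: [-1.1, -0.3, 5.5]
gripper_width: 0.167
grasp_force: 24.6
```

Call:
servo_tool(motion=[[[0.05,0,0,0.2,0],[0.05,0,0,0.6,0],[0.05,0,0,0.9,0],[0.05,0,0,0.9,0],[0.05,0,0,0.9,0],[0.05,0,0,0.8,0],[0.05,0.2,0.4,0,0],[0.05,0.35,0.75,0,-0.1],[0.05,0.35,0.75,0,-0.1],[0.05,0.35,0.75,0,-0.1],[0.05,0.35,0.75,0,-0.1],[0.05,0.35,0.75,0,-0.1],[0.05,0.35,0.75,0,-0.1],[0.05,0.35,0.75,0,-0.1],[0.05,0.35,0.75,0,-0.1],[0.05,0.35,0.75,0,-0.1],[0.05,0.35,0.75,0,-0.1],[0.05,0.35,0.75,0,0],[0.05,0.2,0.6,0,0],[0.05,0.1,0.4,0,0]]])

```text
t: 25.45
eef_pos: [0.6404, 0.0485, 0.1992]
tool_rot: [-0.0, 0.708, 0.706, 0.0]
contact_force: [0.8, -0.5, -0.1]
gripper_width: 0.167
grasp_force: 24.6
```

Call:
servo_tool(motion=[[[0.05,0,0,0,0],[0.05,0,0,0,0]]])

```text
t: 25.65
eef_pos: [0.6397, 0.0446, 0.1988]
tool_rot: [0.0, 0.709, 0.705, -0.001]
contact_force: [-0.4, -0.7, -0.5]
gripper_width: 0.168
grasp_force: 24.6
```

Run:
```python
from h import *
o=bot.get_obs(); print(o["eef_pos"],o["gripper_width"])
a,b=o["tool_rot"][1:3]; print("closing deg",np.degrees(2*np.arctan2(b,a)-np.pi/2))
r=take("f")
cv2.imwrite("pics/g8.png",np.vstack([cv2.resize(r[n][0][s][:,:,::-1],None,fx=3,fy=3) for n,s in(("top",np.s_[130:220,220:380]),("side",np.s_[100:210,290:450]))]))
P=pts("side",r["side"][1]); m=(P[:,:,2]>.12)&(P[:,:,2]<.21)&(abs(P[:,:,0]-.64)<.015)&(abs(P[:,:,1]-.05)<.09)
for y in np.arange(-.04,.14,.02):
    q=P[m&(abs(P[:,:,1]-y)<.01)]
    if len(q): print(round(y,2),len(q),np.round(np.percentile(q[:,2],[2,50,98]),3),np.round(np.median(q[:,0]),4),np.round(q[:,1].min(),3))
```

```text
[0.6396915  0.04459109 0.19882137] 0.1683958686895427
closing deg -0.26091272192627313
-0.02 27 [0.175 0.184 0.188] 0.6375 -0.024
0.0 24 [0.181 0.186 0.189] 0.6367 -0.009
0.02 24 [0.182 0.187 0.189] 0.6378 0.011
0.04 84 [0.178 0.19  0.208] 0.642 0.03
0.06 18 [0.185 0.188 0.199] 0.641 0.05
0.08 9 [0.183 0.188 0.189] 0.6414 0.073
0.1 4 [0.185 0.187 0.188] 0.6422 0.092
```

View pics/g8.png

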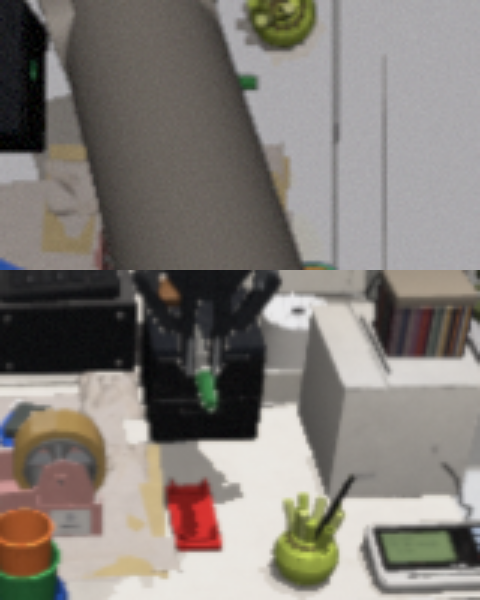

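The marker is level in the fingers, tip at (208,390) in the side crop. By depth its centre is about (.640,.0435,.180). I shift it +y 8 mm and lower it.

Call:
servo_tool(motion=[[[0.05,0.04,0.2,-0.4,0],[0.05,0,0,-0.8,0],[0.05,0,0,-0.8,0],[0.05,0,0,-0.8,0],[0.05,0,0,-0.5,0],[0.05,0,0,-0.3,0],[0.05,0,0,-0.2,0],[0.05,0,0,-0.1,0],[0.05,0,0,-0.05,0],[0.05,0,0,0,0],[0.05,0,0,0,0]]])

```text
t: 26.85
eef_pos: [0.6423, 0.0539, 0.0418]
tool_rot: [0.0, 0.709, 0.706, 0.001]
contact_force: [0.4, 0.3, 0.1]
gripper_width: 0.173
grasp_force: 24.6
```

Run:
```python
from h import *
o=bot.get_obs(); print(o["eef_pos"],o["gripper_width"],o["contact_force"])
im,d=bot.read_camera("side"); P=pts("side",d)
cv2.imwrite("pics/g9.png",cv2.resize(im[130:220,310:420,::-1],None,fx=5,fy=5))
```

```text
[0.64227994 0.05391963 0.04177813] 0.17302567891475998 [0.44927125 0.27604606 0.14524696]
```

View pics/g9.png

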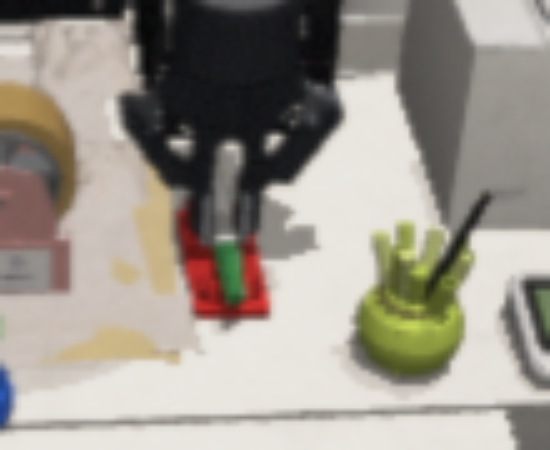

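The marker is in the near saddle at (235,290), but its far end at (230,145) looks off-line. I measure it before releasing.

Run:
```python
from h import *
im,d=bot.read_camera("side"); P=pts("side",d); hsv=cv2.cvtColor(im,cv2.COLOR_RGB2HSV)
g=(hsv[:,:,0]>50)&(hsv[:,:,0]<90)&(hsv[:,:,1]>90); w=(hsv[:,:,1]<40)&(hsv[:,:,2]>110)
m=(g|w)&(P[:,:,2]>.014)&(P[:,:,2]<.07)&(abs(P[:,:,0]-.645)<.03)&(P[:,:,1]>-.03)&(P[:,:,1]<.14)
for y in np.arange(-.02,.14,.015):
    q=P[m&(abs(P[:,:,1]-y)<.0075)]
    if len(q): print(round(y,3),len(q),"z",np.round(np.percentile(q[:,2],[5,95]),4),"x",np.round([q[:,0].min(),np.median(q[:,0]),q[:,0].max()],4))
r=((hsv[:,:,0]<6)|(hsv[:,:,0]>174))&(hsv[:,:,1]>150)&(P[:,:,2]>.004)&(abs(P[:,:,0]-.645)<.04)
for y in np.arange(0,.12,.015):
    q=P[r&(abs(P[:,:,1]-y)<.0075)]
    if len(q): print("rest",round(y,3),len(q),"x",np.round([q[:,0].min(),q[:,0].max()],4),"zmax",q[:,2].max().round(4))
```

```text
-0.02 2 z [0.0269 0.0287] x [0.6391 0.6404 0.6418]
-0.005 13 z [0.026  0.0312] x [0.6366 0.64   0.6433]
0.01 14 z [0.0261 0.0311] x [0.6358 0.6391 0.6455]
0.025 9 z [0.0281 0.0331] x [0.6346 0.6398 0.6436]
0.04 8 z [0.0279 0.0323] x [0.6362 0.641  0.6461]
0.055 1 z [0.031 0.031] x [0.6421 0.6421 0.6421]
0.07 7 z [0.0281 0.0309] x [0.6397 0.6441 0.647 ]
0.085 6 z [0.0288 0.0312] x [0.6414 0.6434 0.6458]
0.1 3 z [0.0274 0.0308] x [0.6431 0.6433 0.6472]
0.115 1 z [0.0259 0.0259] x [0.6481 0.6481 0.6481]
rest 0.0 44 x [0.6214 0.6604] zmax 0.0215
rest 0.015 22 x [0.6208 0.6622] zmax 0.0204
rest 0.03 21 x [0.6192 0.6612] zmax 0.0091
rest 0.045 27 x [0.62   0.6622] zmax 0.0298
rest 0.06 18 x [0.6193 0.6615] zmax 0.0323
rest 0.075 6 x [0.6202 0.626 ] zmax 0.0098
rest 0.09 3 x [0.6212 0.6225] zmax 0.0084
```

It's level, top at .031 (about 3 mm above seated), x within 2 mm and yaw off by only 0.04 rad. Trim, lower, release and rise.

Call:
servo_tool(motion=[[[0.05,0,0,0,0.3],[0.05,0,0,-0.07,0],[0.05,0,0,0,0],[0.3,0,0,0,0],[0.5,0,0,0,0],[0.5,0,0,0,0],[0.5,0,0,0.2,0],[0.5,0,0,0.5,0],[0.5,0,0,0.8,0],[0.5,0,0,0.8,0],[0.5,0,0,0.8,0],[0.5,0,0,0.8,0],[0.5,0,-0.5,0.3,0],[0.5,0,-0.9,0,0],[0.5,0,-0.9,0,0],[0.5,0,-0.9,0,0],[0.5,0,-0.9,0,0],[0.5,0,-0.9,0,0],[0.5,0,-0.9,0,0],[0.5,0,-0.9,0,0]]])

```text
t: 28.95
eef_pos: [0.6416, -0.2196, 0.207]
tool_rot: [0.0, 0.696, 0.718, 0.0]
contact_force: [0.2, 0.3, 0.4]
gripper_width: 0.498
grasp_force: 0.0
```

Call:
servo_tool(motion=[[[0.5,0,-0.9,0,0],[0.5,0,-0.6,0,0],[0.5,0,0,0,0],[0.5,0,0,0,0]]])

```text
t: 29.35
eef_pos: [0.6415, -0.2784, 0.2065]
tool_rot: [-0.0, 0.696, 0.718, 0.0]
contact_force: [-0.2, -0.3, -0.1]
gripper_width: 0.497
grasp_force: 0.0
```

Run:
```python
from h import *
r=take("z")
cv2.imwrite("pics/g10.png",np.vstack([cv2.resize(r[n][0][s][:,:,::-1],None,fx=2.8,fy=2.8) for n,s in(("top",np.s_[145:275,180:400]),("side",np.s_[140:220,230:450]))]))
im,d=r["top"]; P=pts("top",d); hsv=cv2.cvtColor(im,cv2.COLOR_RGB2HSV)
g=((hsv[:,:,1]<60)&(hsv[:,:,2]>110)|(hsv[:,:,0]>50)&(hsv[:,:,0]<90)&(hsv[:,:,1]>90))
m=g&(P[:,:,2]>.012)&(abs(P[:,:,0]-.642)<.02)&(abs(P[:,:,1]-.05)<.1)
q=P[m]; print(len(q),cv2.minAreaRect((q[:,:2]*1000).astype(np.float32)),np.percentile(q[:,2],[5,50,95]))
im,d=r["side"]; P=pts("side",d); hsv=cv2.cvtColor(im,cv2.COLOR_RGB2HSV)
g=((hsv[:,:,1]<60)&(hsv[:,:,2]>110)|(hsv[:,:,0]>50)&(hsv[:,:,0]<90)&(hsv[:,:,1]>90))
m=g&(P[:,:,2]>.012)&(abs(P[:,:,0]-.642)<.02)&(abs(P[:,:,1]-.05)<.1)
q=P[m]; print(len(q),cv2.minAreaRect((q[:,:2]*1000).astype(np.float32)),np.percentile(q[:,2],[5,50,95]))
```

```text
228 ((643.0684814453125, 56.54372787475586), (14.739572525024414, 131.2277069091797), 1.5433204174041748) [0.02089089 0.02541283 0.03053889]
20 ((638.5013427734375, 104.10453796386719), (27.253570556640625, 12.602547645568848), 84.18415069580078) [0.02150632 0.02424907 0.02700784]
```

View pics/g10.png

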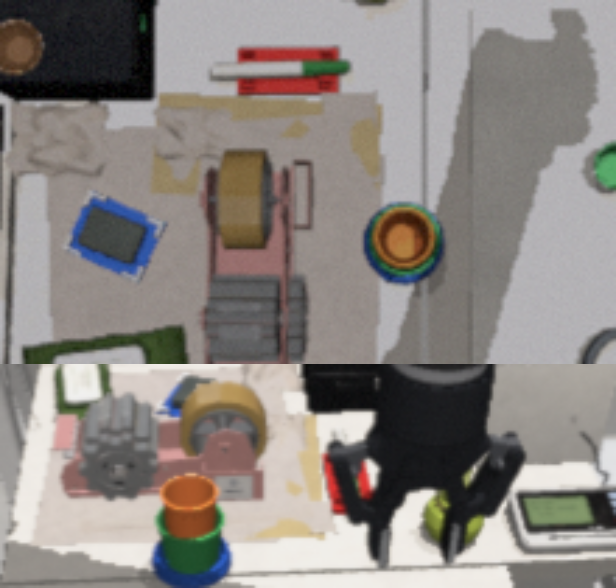

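All four are in place: the marker lies in both saddles at (280,70) in the crop, about 5–8 mm off centre along the rest (20 mm allowed). The tin, pot and cup are unchanged, and the gripper is clear. Handing in.

```bash
python3 -c "
from station import bot
print(bot.hand_in())"
```

```text
the job is handed in; nothing more can be done
None
```

I handed the job in at about 29 s of robot time: the pot is in the round holder with the cup nested in it, the tin lies flat in its brackets and the marker is in both saddles; the hand-in gave no verdict.

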